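Release the eccentric cam and push the spool clamp home

TASK

Close the spool clamp by pushing only. First, with the slide still back, swing the cam lever round until it points straight ahead, parallel to the slide and away from its push tab, so that the cam turns its low point to the follower lug; then push the slide's upright tab forward until the slide is fully home and the thread spool stands against the end block. Do not lift or tip the spool, and leave the lever pointing ahead and the things round the clamp where they are.

Things in the scene. Friction and masses are not known exactly. Their poses are not given: they have to be found in the camera images.
- clamp_base: Grey base plate of the spool clamp, fixed, 255 x 195 x 10 mm. Origin on the bench below the slide's line; the plate spans x +-127, y -135 to +60 mm. +x is 'ahead', the way the slide closes; +y left. End block (22 x 70, top 50 mm above the bench): near face at x = 85 mm. Low walls (24 mm high) at y = +-30, x = 7 to 85 mm, guide the spool. Turned up to 0.4 rad.
- follower_slide (a joint): Travel of the steel slide along the base's +x (m): 0 = back, 0.030 = home (hard stop). Starts at 0 to 0.004. Jaw plate at its front, push tab at its back. Its follower lug (top 26 mm above the bench) sticks out 110 mm to -y and meets the cam's rim, which with the lever at angle a limits travel to about 0.0305 - 0.015*(1 - cos a). 2 to 4 N moves it; it stays where it is left, no spring.
- tab_back (a point): Middle of the back face of the slide's upright push tab, 50 mm above the bench; moves with the slide. The tab is a steel plate 60 mm wide (y), 12 mm thick (x), from the slide up to 67 mm above the bench. Push it here along the base's +x.
- cam_lever (a joint): Angle of cam and lever (rad), counterclockwise from above positive. 0 = lever along the base's +x, the cam's low point to the lug; negative = lever out to the right (-y), beyond -1.57 back. Starts at -2.2 to -1.5; stops at -2.6 and 0.8. Stiff, about 0.35 N m (5 N at 75 mm); stays where it is left, no detent. Cam: disc of 64 mm diameter, 15 mm off the axis, 14 to 26 mm above the bench.
- cam_axis (a point): Point on the vertical axis of the cam, 58 mm above the bench, at x = 20, y = -85 mm in the base frame. A round hub of 28 mm diameter is there.
- lever_tip (a point): End of the cam lever, on its centre line, 45 mm above the bench, 101 mm from the axis. The lever is a straight steel bar 12 mm thick (15 at its rounded end), from 32 to 58 mm above the bench, starting at the axis. To bring it to 0, push it on its clockwise side (the side nearer the push tab) so that it goes counterclockwise from above.
- spool: White cotton thread spool standing on end, loose, 54 mm diameter, 62 mm high, 60 g. Origin in the middle of its underside, 10 mm above the bench on the base plate, between the jaw plate and the end block; it starts 2 to 24 mm short of the end block and the jaw pushes it along.
- tall_spool: Bystander: a narrower white spool, 44 mm diameter, 60 mm high, loose on the bench beyond the end block. Origin in the middle of its underside.
- tape_roll: Bystander: roll of tan tape lying flat, 66 mm diameter, 19 mm high, loose on the bench to the left of the clamp. Origin in the middle of its underside.
- wax_puck: Bystander: yellow-brown puck of wax, 38 mm diameter, 12 mm high, loose on the bench ahead and to the right of the clamp. Origin in the middle of its underside.
Things that resemble listed ones, but are neither listed nor needed, are in the scene too. Leave any red look-alike of the spool alone.

How it is judged:
By the outcome, as a careful person would: the job done as asked, in the order asked, and still so for the second after the job is handed in, with the robot touching nothing.
It also fails if it takes over 61 s, if anything falls off the work surface, if the arm or the gripper's body presses on something with over 40 N, if the wrist force passes 120 N, or if a joint passes its speed limit or range.

ROBOT

A 6-joint arm with a two-finger parallel gripper is mounted at the origin on the work surface; the furniture and walls round the work are solid. World frame = base frame: x ahead of the robot, y to its left, z up, the work surface at z = 0. Lengths are in m, angles in rad, forces in N, time in s.
With the tool pointing down it reaches from about 0.3 to 0.875 m from the base axis. Payload 6.4 kg.
Tool frame: the origin (TCP) lies midway between the tips of the shut fingers; the grasp point (between the pads) lies 19 mm behind it; z points along the fingers, y is the direction in which the jaws open and shut (so a half turn about z gives the same grasp; the last joint's range is limited). The gripper opens to 85 mm and grips with 20 to 120 N. Pads are 22 mm wide; open, the fingers measure 114 mm over their backs; the gripper's body (76 mm by 85 mm) begins 54 mm behind the grasp point. The pads swing forward as they close: fully open they stand 13 mm farther back than shut.
Start: joints at [1.107, 0.181, 1.607, -0, 1.354, -0.206], TCP at [0.147, 0.556, 0.231] pointing down, gripper open.
Joint ranges: [-2.99, 2.99], [-0.89, 2.07], [0.3, 2.58], [-1.14, 4.28], [0, 2.63], [-3.12, 3.12]. Speed limits (rad/s): [2.57, 2.57, 3.01, 3.14, 3.14, 3.14].

INTERFACE

Orientations are given as a rotation vector (axis times angle).
In Python, from workcell import sensors, imaging, sign_off gives the robot as it stands.
- The arm moves only by the tool play_rows, never from a script. Its argument "plan" is text: rows parted by semicolons, each of 7 numbers parted by spaces: the shift along the world's x, y, z in cm, then the turn, a rotation vector about the world's x, y, z in degrees, then the gripper's target within -1 to 1 (fully open at 1, half-way at 0, shut at -1). In form: tx ty tz ax ay az claw; .... A call has 1 to 20 rows; each row is the pose to reach, as a shift and turn from the pose commanded when the call began; what a row does not reach only later rows make up. A row lasts 1/10 s, in which the tool goes at most 50 mm and 8.59 degrees, less where a joint would pass 70% of its speed; a pose out of reach is approached as far as the arm can. A call with a gripper value outside its range is refused whole. The fingers move at their own pace and stop on an object; the grip force is fixed at half the most. Time passes only in rows, so rows that repeat a pose let the fingers close. It gives the time, the measured TCP pose, the force and the opening at its end, in the units of the state.
- sensors.get_state(): the state, without advancing time (a new reading comes with each control period).
- imaging.grab_frame(name): name is "side" or "top"; returns a dict with "image" (480x640x3 uint8, red, green, blue), "fx", "fy", "cx", "cy" (pixels), "rvec" (rotation vector, rad) and "tvec" (3), from world to camera coordinates, as OpenCV has them. Camera axes: x right, y down, z forward; pixel columns grow to the right and rows downward; lengths in m; the calibration is good to about 2 mm. A picture is of the moment at which its call begins. There is no depth.
- sign_off(): hands the job in, once; it reports no verdict.
The state is a dict: "time_s": time; "joints": joint angles; "joint_vel": joint speeds; "joint_efforts": joint torques, N m; "eef_pos": TCP position; "tool_rot": TCP orientation; "ft_force": force on the tool from outside, world axes, zero at the start; "wrist_torque": the same for the moment, N m; "gripper_width": finger opening in m.
Only numpy, scipy, OpenCV 4.12 (cv2) and the standard library are available. Lean on these libraries where they do the work, as an engineer would, in place of code of your own. Each camera call takes 0.05 s, during which the arm holds its last target.

## Working session

There is one attempt and no reset: what is moved stays moved. The work goes in short steps, Python scripts to look and compute and a tool call to move; the robot and the scene stay as the last step left them, time stands still between calls to the robot, and variables do not carry over. Pictures are saved under pics/ and viewed, and the job is handed in when it is done.

Besides the shell and the picture viewer there is one more tool, called after ">>>" in YAML: its name, and indented under it one key for each argument. play_rows: Moves the arm, as the interface text tells. Its arguments: {"type":"object","properties":{"plan":{"type":"string"}},"required":["plan"]}

```bash
mkdir -p pics
cat > h.py <<'E'
from workcell import sensors, imaging, sign_off
import numpy as np, cv2
def grab(n,save):
    f=imaging.grab_frame(n); cv2.imwrite(f'pics/{save}.png',f['image'][:,:,::-1]); np.savez(f'pics/{save}.npz',**f); return f
def load(s): return dict(np.load(f'pics/{s}.npz'))
def ray(f,u,v):
    R=cv2.Rodrigues(f['rvec'])[0]; t=np.array(f['tvec']).ravel()
    d=R.T@np.array([(u-f['cx'])/f['fx'],(v-f['cy'])/f['fy'],1]); return -R.T@t,d
def onz(f,u,v,z):
    o,d=ray(f,u,v); return o+d*(z-o[2])/d[2]
def proj(f,P):
    K=np.array([[f['fx'],0,f['cx']],[0,f['fy'],f['cy']],[0,0,1.]]); return cv2.projectPoints(np.array(P,float).reshape(-1,1,3),f['rvec'],f['tvec'],K,None)[0].reshape(-1,2)
E
python3 - <<'E'
from h import *
for n in('top','side'):
    f=grab(n,n+'0'); print(n,ray(f,320,240),f['fx'])
print(sensors.get_state())
E
```

```text
top (array([0.54522614, 0.05877409, 1.0096829 ]), array([ 0.09986187, -0.03065382, -0.99483002])) 577.6442683098231
side (array([ 0.44677301, -0.59830144,  0.58511853]), array([ 0.23232056,  0.76998535, -0.59430932])) 457.2967020367298
{'time_s': 0.1, 'joints': array([ 1.10667197e+00,  1.81476351e-01,  1.60793135e+00, -2.25197700e-05,
        1.35378061e+00, -2.06317537e-01]), 'joint_vel': array([-0.00085881, -0.00160361, -0.0035879 ,  0.00127686, -0.00174101,
        0.00085626]), 'joint_efforts': array([ 1.14845656e-05, -4.45880663e+01, -3.52237344e+01, -8.38415485e-05,
        4.17992022e-03, -2.13474414e-05]), 'eef_pos': array([0.14637145, 0.55553657, 0.23045755]), 'tool_rot': array([-4.03768948e-01, -3.11502838e+00,  2.37792952e-03]), 'ft_force': array([0.57876383, 0.44512012, 0.73236204]), 'wrist_torque': array([-0.01973419, -0.00073758,  0.01216651]), 'gripper_width': 0.08514293558887896}
```

View pics/top0.png

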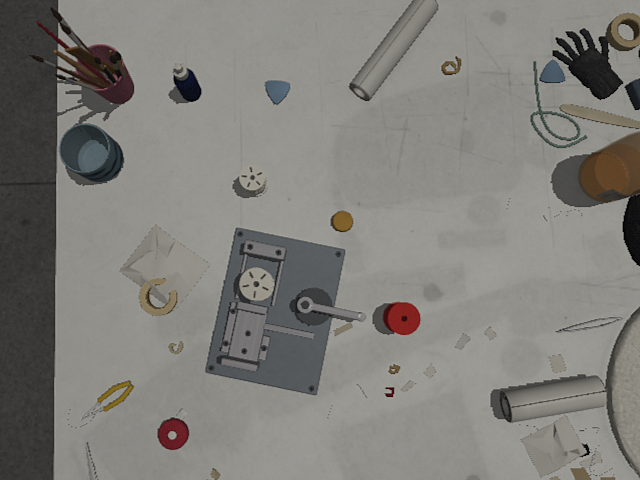

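View pics/side0.png

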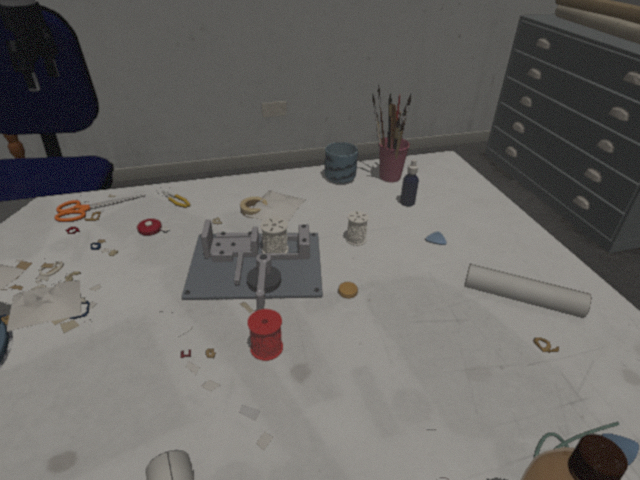

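The top view shows the clamp plate with corners at (237,228), (345,248), (317,394) and (206,373). The hub is at (305,305), with the lever tip at (362,316) pointing right, and the push tab is at (240,363). The clamp spool is at (257,284).

Possible mix-ups:
- **Spool:** the clamp's white spool is at (257,284). The narrower white bystander is at (252,180), and there are red look-alikes at (402,318) and (173,434).
- **Lever:** the bar at (335,310) is the lever. The thin lug at (290,332) is not.
- **Tab:** the upright at (240,363) is the push tab. The end block is at (263,251).

```bash
cat > m.py <<'E'
from h import *
f=load('top0'); im=f['image'].astype(np.uint8)
hsv=cv2.cvtColor(im,cv2.COLOR_RGB2HSV)
print([hsv[y,x].tolist() for x,y in((300,370),(225,330),(330,260),(130,330),(400,400),(305,420))])
# plate corners
g=cv2.bilateralFilter(im,5,30,5)
m=((hsv[...,2]<135)&(hsv[...,2]>60)&(hsv[...,1]<70)).astype(np.uint8)*255
m[:, :190]=0; m[:,360:]=0; m[:215]=0; m[405:]=0
m=cv2.morphologyEx(m,cv2.MORPH_OPEN,np.ones((5,5)));m=cv2.morphologyEx(m,cv2.MORPH_CLOSE,np.ones((25,25)))
c=max(cv2.findContours(m,0,2)[0],key=cv2.contourArea)
r=cv2.minAreaRect(c);print(r)
px=cv2.boxPoints(r)
ap=cv2.approxPolyDP(c,8,True).reshape(-1,2);print(ap.tolist())
P=np.array([onz(f,u,v,.01)[:2] for u,v in ap]);print(P.round(4)); print(np.linalg.norm(P-np.roll(P,1,0),axis=1))
crop=cv2.resize(im[215:405,190:420],None,fx=3.2,fy=3.2,interpolation=cv2.INTER_CUBIC); cv2.imwrite('pics/crop0.png',crop[:600,:,::-1])
E
python3 m.py
```

```text
[[103, 20, 91], [0, 0, 61], [101, 21, 98], [25, 10, 148], [30, 10, 152], [30, 10, 153]]
((286.99151611328125, 313.22900390625), (139.48036193847656, 149.85409545898438), 11.592175483703613)
[[243, 229], [206, 365], [309, 393], [328, 333], [357, 319], [338, 307], [345, 250]]
[[ 6.684e-01  1.614e-01]
 [ 4.367e-01  2.286e-01]
 [ 3.847e-01  5.440e-02]
 [ 4.849e-01  1.900e-02]
 [ 5.073e-01 -3.170e-02]
 [ 5.288e-01  4.000e-04]
 [ 6.270e-01 -1.500e-02]]
[0.18115687 0.241247   0.18183456 0.10625387 0.05537242 0.0385458
 0.09935883]
```

View pics/crop0.png

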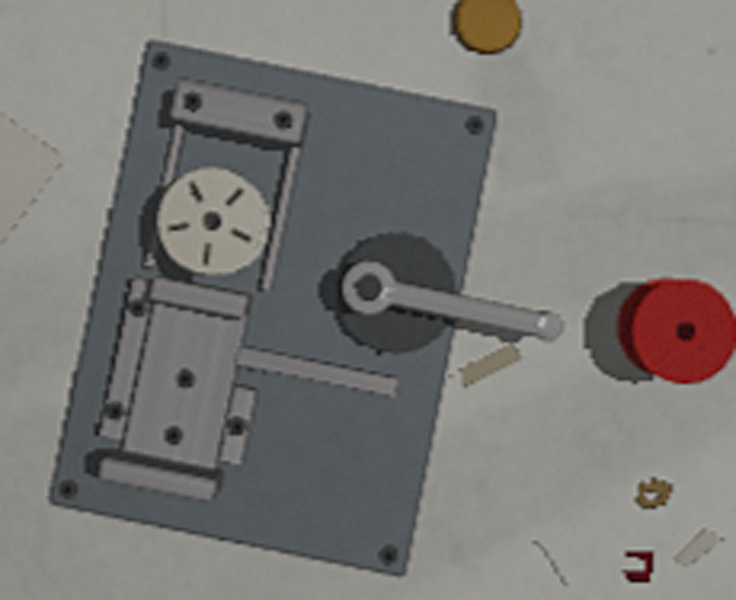

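The close crop confirms the choices. The hub ring is at crop (368,288), the lever tip at about (555,326), the tab top bar runs from (102,470) to (213,490), and the white spool top is at (213,220).

```bash
cat > m2.py <<'E'
from h import *
f=load('top0')
c=lambda x,y:(x/3.2+190-.35,y/3.2+215-.35)
C=[(149,41),(496,110),(405,575),(50,501)]
B=np.array([(127.5,60),(127.5,-135),(-127.5,-135),(-127.5,60)])/1e3
P=np.array([onz(f,*c(*q),.01)[:2] for q in C])
# 2D rigid fit
Bc=B-B.mean(0);Pc=P-P.mean(0)
th=np.arctan2((Bc[:,0]*Pc[:,1]-Bc[:,1]*Pc[:,0]).sum(),(Bc*Pc).sum())
R=np.array([[np.cos(th),-np.sin(th)],[np.sin(th),np.cos(th)]]);t=P.mean(0)-R@B.mean(0)
print('th',th,'t',t,'res',(P-(B@R.T+t)).round(4).tolist())
def tob(px,z): return ((onz(f,*c(*px),z)[:2]-t)@R*1e3).round(1)
print('hub',tob((368,288),.058)); tip=tob((560,327),.058);print('tip',tip)
print('leverang',np.arctan2(*(tip-[20,-85])[::-1]))
print('tab top back',tob((98,480),.067),tob((212,499),.067),'front',tob((106,452),.067),tob((217,470),.067))
print('spool',tob((213,220),.072)); print('red',tob((685,331),.062), 'block',tob((172,112),.05),tob((303,140),.05))
for n,b in dict(axis=(20,-85),tabback0=(-127,0)).items(): print(n,R@np.array(b)/1e3+t)
print('puck',tob((487,22),.012)); np.savez('base.npz',R=R,t=t,th=th)
s=load('side0')
for b,z in (((20,-85),.058),((85,35),.05),((127.5,-135),.01),((-127.5,-135),.01)):
    print(proj(s,[*(R@np.array(b)/1e3+t),z]))
E
python3 m2.py
python3 -c "
import cv2;i=cv2.imread('pics/side0.png')[200:370,170:380];cv2.imwrite('pics/crop1.png',cv2.resize(i,None,fx=3.5,fy=3.5,interpolation=2))"
```

```text
th -0.22696742844843565 t [0.53556141 0.14425351] res [[-0.0019, -0.0009], [-0.0007, 0.0016], [0.0012, 0.0007], [0.0015, -0.0014]]
hub [ 18.8 -84.4]
tip [  18.8 -184.7]
leverang -1.5828318539551258
tab top back [-102.    29.5] [-100.   -28.5] front [-87.7  28.5] [-85.4 -28. ]
spool [37.1 -0.7]
red [  29.5 -247.2] block [88.  33.7] [ 87.2 -36.1]
axis [0.53592145 0.05693301]
tabback0 [0.41181854 0.17283153]
puck [ 172.4 -119.5]
[[262.80083342 258.08639763]]
[[297.60314922 224.16062271]]
[[322.2363418  294.89980002]]
[[179.91624011 297.84217373]]
```

View pics/crop1.png

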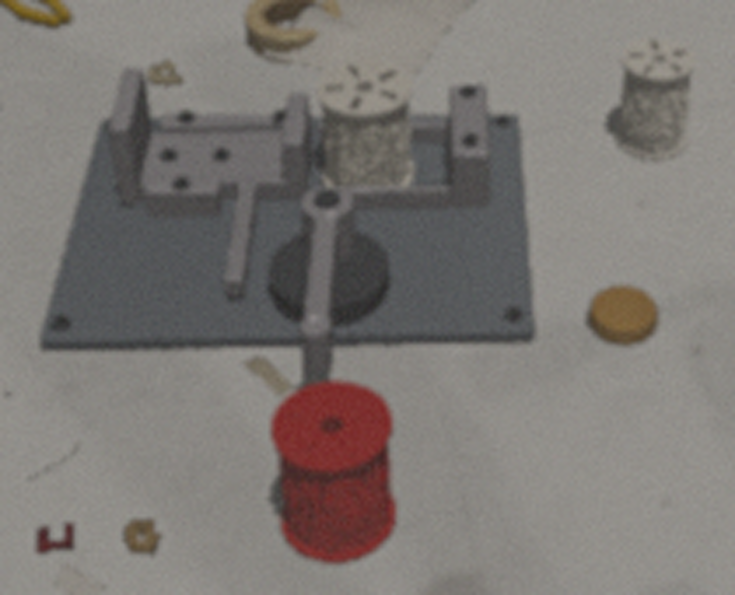

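The side view agrees with the pose estimate: the hub projects to (263,258), and the crop shows it at about (263,257). I'm working out the waypoints now.

```bash
cat > w.py <<'E'
from h import *
b=np.load('base.npz');R,t,th=b['R'],b['t'],float(b['th'])
W=lambda x,y:R@np.array([x,y])/1e3+t
def lp(a,d,r=75):
    u=np.array([np.cos(a),np.sin(a)]);n=np.array([u[1],-u[0]]);return W(*(np.array([18.8,-84.7])+r*u+d*n))
if __name__=='__main__':
    print(W(-150,0),W(-112,0))
    e=sensors.get_state()['eef_pos'];
    s=lp(-1.58,34);print('start',s,(np.r_[s,.036]-e)*100)
    for k in range(0,17): 
        a=-1.58+1.58*k/16; print(k,round(np.degrees(a+1.58),1),((lp(a,17)-s)*100).round(1))
E
python3 w.py
```

```text
[0.38940841 0.17800708] [0.42643384 0.16945617]
start [ 0.48421491 -0.00746735] [ 33.78434631 -56.30039211 -19.44575537]
0 0.0 [ 1.7 -0.4]
1 5.7 [ 2.3 -0.7]
2 11.3 [ 3.1 -0.9]
3 17.0 [ 3.8 -1.1]
4 22.6 [ 4.6 -1.2]
5 28.3 [ 5.3 -1.2]
6 33.9 [ 6.1 -1.1]
7 39.6 [ 6.8 -1. ]
8 45.3 [ 7.6 -0.8]
9 50.9 [ 8.3 -0.5]
10 56.6 [ 8.9 -0.1]
11 62.2 [9.6 0.3]
12 67.9 [10.2  0.7]
13 73.6 [10.7  1.3]
14 79.2 [11.2  1.9]
15 84.9 [11.6  2.5]
16 90.5 [12.   3.2]
```

>>> play_rows:
  plan: "3 -5 0 0 0 0 -1; 6 -10 0 0 0 1.8 -1; 9 -15 0 0 0 1.8 -1; 12 -20 0 0 0 1.8 -1; 15 -25 0 0 0 1.8 -1; 18 -30 0 0 0 1.8 -1; 21 -35 0 0 0 1.8 -1; 24 -40 0 0 0 1.8 -1; 27 -45 0 0 0 1.8 -1; 30 -50 -2 0 0 1.8 -1; 33 -55 -5 0 0 1.8 -1; 33.8 -56.3 -8 0 0 1.8 -1; 33.8 -56.3 -8 0 0 1.8 -1; 33.8 -56.3 -8 0 0 1.8 -1; 33.8 -56.3 -8 0 0 1.8 -1"

```text
time_s: 1.6
eef_pos: [0.4842, -0.0092, 0.1491]
tool_rot: [-0.36, -3.117, -0.0]
ft_force: [0.2, 0.7, 0.0]
gripper_width: -0.0001
```

>>> play_rows:
  plan: "0 0 -3 0 0 0 -1; 0 0 -6 0 0 0 -1; 0 0 -9 0 0 0 -1; 0 0 -10.5 0 0 0 -1; 0 0 -11.4 0 0 0 -1; 0 0 -11.4 0 0 0 -1; 0 0 -11.4 0 0 0 -1"

```text
time_s: 2.3
eef_pos: [0.4852, -0.0067, 0.0382]
tool_rot: [0.354, 3.12, -0.0]
ft_force: [0.7, 0.2, 0.4]
gripper_width: -0.0005
```

Run:
```python
from h import *
for n in('top','side'): f=grab(n,n+'1')
a=cv2.imread('pics/top1.png')[225:385,220:420];b=cv2.imread('pics/side1.png')[200:360,170:370]
cv2.imwrite('pics/c1.png',np.vstack([cv2.resize(a,(375,300)),cv2.resize(b,(375,300))]))
```

```text
(no output)
```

View pics/c1.png

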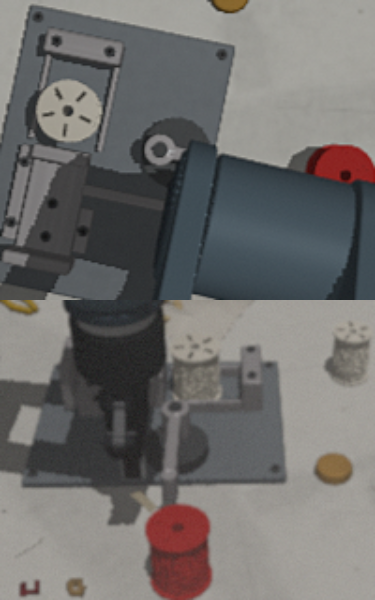

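The side view shows the closed fingers beside the lever on its tab side, at about (120,450) in the crop, with the red spool clear. I'm starting the sweep.

>>> play_rows:
  plan: "0.9 -0.2 0 0 0 0 -1; 1.7 -0.4 0 0 0 0 -1; 2.3 -0.7 0 0 0 5.7 -1; 3.1 -0.9 0 0 0 11.3 -1; 3.8 -1.1 0 0 0 17 -1; 4.6 -1.2 0 0 0 22.6 -1; 5.3 -1.2 0 0 0 28.3 -1; 6.1 -1.1 0 0 0 33.9 -1; 6.8 -1 0 0 0 39.6 -1; 7.6 -0.8 0 0 0 45.3 -1; 8.3 -0.5 0 0 0 50.9 -1; 8.9 -0.1 0 0 0 56.6 -1; 9.6 0.3 0 0 0 62.2 -1; 9.6 0.3 0 0 0 62.2 -1"

```text
time_s: 3.8
eef_pos: [0.5814, -0.0041, 0.0372]
tool_rot: [1.31, -2.855, 0.0]
ft_force: [-0.5, 0.7, 0.9]
gripper_width: 0.0002
```

Run:
```python
from h import *
for n in('top','side'): f=grab(n,n+'2')
a=cv2.imread('pics/top2.png')[205:365,220:420];b=cv2.imread('pics/side2.png')[200:360,170:370]
cv2.imwrite('pics/c2.png',np.vstack([cv2.resize(a,(375,300)),cv2.resize(b,(375,300))]))
```

```text
(no output)
```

View pics/c2.png

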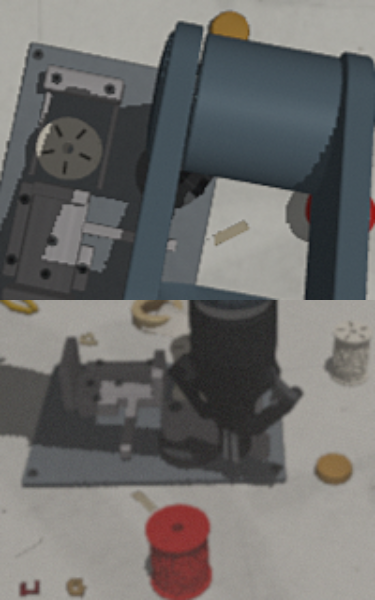

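>>> play_rows:
  plan: "0.6 0.4 0 0 0 5.7 -1; 1.1 1.0 0 0 0 11.4 -1; 1.6 1.6 0 0 0 17 -1; 2.0 2.2 0 0 0 22.7 -1; 2.4 2.9 0 0 0 28.3 -1; 2.4 2.9 0 0 0 28.3 -1; 2.4 2.9 0 0 0 28.3 -1"

```text
time_s: 4.6
eef_pos: [0.6047, 0.0249, 0.0374]
tool_rot: [-1.962, 2.453, -0.0]
ft_force: [-0.1, 0.3, -0.3]
gripper_width: 0.0001
```

>>> play_rows:
  plan: "-0.3 -1.4 0 0 0 0 -1; -0.7 -3 0 0 0 0 -1; -0.7 -3 3 0 0 0 -1; -0.7 -3 7 0 0 0 -1; -0.7 -5 12 0 0 -8 -1; -0.7 -10 14 0 0 -16 -1; -0.7 -15 14 0 0 -24 -1; -0.7 -20 14 0 0 -32 -1; -0.7 -25 14 0 0 -40 -1; -0.7 -30 14 0 0 -48 -1; -0.7 -30 14 0 0 -48 -1; -0.7 -30 14 0 0 -48 -1"

```text
time_s: 5.8
eef_pos: [0.5964, -0.2778, 0.177]
tool_rot: [0.795, -3.039, -0.0]
ft_force: [0.0, 0.5, -0.7]
gripper_width: -0.0
```

Run:
```python
from h import *
for n in('top','side'): f=grab(n,n+'3')
```

```text
(no output)
```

View pics/top3.png

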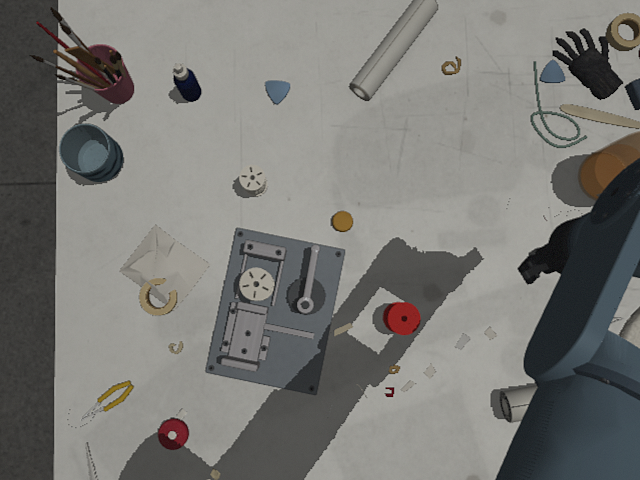

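The lever now points ahead, with the hub at (305,305) and the tip near (315,247). Next I'm measuring its angle.

Run:
```python
from h import *
i=load('top3')['image'].astype(np.uint8)[235:325,280:345]
cv2.imwrite('pics/c3.png',cv2.resize(i,None,fx=6.5,fy=6.5,interpolation=2)[:,:,::-1])
```

```text
(no output)
```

View pics/c3.png

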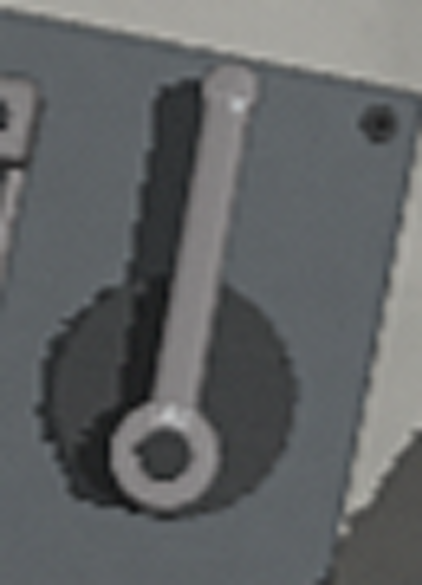

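Run:
```python
from w import *
f=load('top3')
q=lambda x,y:(onz(f,x/6.5+280-.4,y/6.5+235-.4,.058)[:2]-t)@R*1e3
h=q(164,454);p=q(230,88);print(h,p,np.arctan2(*(p-h)[::-1]))
l=q((159+200)/2,400);m=q((202+245)/2,120);print(l,m,np.arctan2(*(m-l)[::-1]))
# plate right edge direction at z=.01
z=lambda x,y:(onz(f,x/6.5+280-.4,y/6.5+235-.4,.01)[:2]-t)@R*1e3
print(z(415,130),z(345,530))
e=sensors.get_state()['eef_pos'];print(e,(np.r_[W(-140,0),.045]-e)*100)
```

```text
[ 19.23422237 -84.65433196] [113.41713454 -82.71229365] 0.020616936780749915
[ 33.31793493 -85.79674106] [105.08168278 -82.70159506] 0.043102946500457484
[ 116.4706482  -133.45552005] [   8.61140048 -135.76766416]
[ 0.59699019 -0.27453012  0.17696962] [-19.7838241   45.02869627 -13.19696232]
```

The lever angle is about 0.02 rad, and the plate's own edge shows the same bias, so the lever is straight ahead. Next I'm moving behind the tab.

>>> play_rows:
  plan: "-2 5 0 0 0 -5 -1; -4 10 0 0 0 -10 -1; -6.5 15 0 0 0 -15 -1; -8.8 20 0 0 0 -20 -1; -11 25 0 0 0 -25 -1; -13.2 30 0 0 0 -30 -1; -15.4 35 0 0 0 -35 -1; -17.6 40 0 0 0 -40 -1; -19.8 45 0 0 0 -42.5 -1; -19.8 45 -4 0 0 -42.5 -1; -19.8 45 -8 0 0 -42.5 -1; -19.8 45 -11 0 0 -42.5 -1; -19.8 45 -13 0 0 -42.5 -1; -19.8 45 -14.2 0 0 -42.5 -1; -19.8 45 -14.2 0 0 -42.5 -1; -19.8 45 -14.2 0 0 -42.5 -1"

```text
time_s: 7.5
eef_pos: [0.3998, 0.1755, 0.036]
tool_rot: [0.353, 3.121, 0.0]
ft_force: [0.9, -0.2, 0.9]
gripper_width: 0.0002
```

Run:
```python
from w import *
e=sensors.get_state()['eef_pos'];print(((e[:2]-t)@R*1e3),e[2])
for n in('top','side'): f=grab(n,n+'4')
a=cv2.imread('pics/top4.png')[225:385,170:370];b=cv2.imread('pics/side4.png')[200:360,150:350]
cv2.imwrite('pics/c4.png',np.vstack([cv2.resize(a,(375,300)),cv2.resize(b,(375,300))]))
for d in (10,20,30,40,50,56,60): print(d,R@[d/10,0])
```

```text
[-1.39260643e+02 -1.06870489e-01] 0.03603471931349282
10 [ 0.97435327 -0.22502377]
20 [ 1.94870655 -0.45004753]
30 [ 2.92305982 -0.6750713 ]
40 [ 3.8974131  -0.90009507]
50 [ 4.87176637 -1.12511883]
56 [ 5.45637834 -1.26013309]
60 [ 5.84611965 -1.3501426 ]
```

View pics/c4.png

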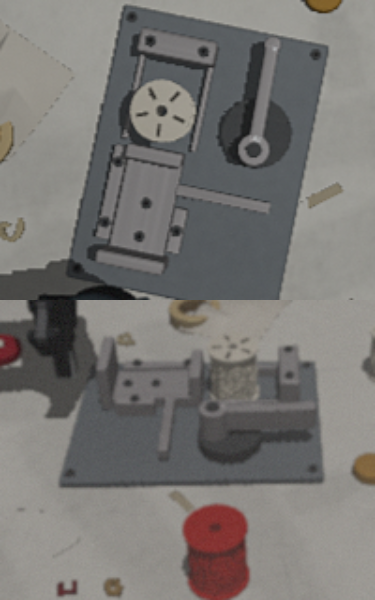

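The fingers are behind the tab, and the lever is straight ahead in both views. I'm pushing at 30–40 mm/s.

>>> play_rows:
  plan: "0.97 -0.22 0 0 0 0 -1; 1.95 -0.45 0 0 0 0 -1; 2.34 -0.54 0 0 0 0 -1; 2.63 -0.61 0 0 0 0 -1; 2.92 -0.68 0 0 0 0 -1; 3.22 -0.74 0 0 0 0 -1; 3.51 -0.81 0 0 0 0 -1; 3.8 -0.88 0 0 0 0 -1; 4.09 -0.95 0 0 0 0 -1; 4.38 -1.01 0 0 0 0 -1; 4.68 -1.08 0 0 0 0 -1; 4.87 -1.13 0 0 0 0 -1; 4.87 -1.13 0 0 0 0 -1"

```text
time_s: 8.9
eef_pos: [0.4487, 0.1637, 0.0353]
tool_rot: [0.355, 3.121, 0.0]
ft_force: [-0.6, -1.1, -0.4]
gripper_width: -0.0001
```

```bash
cat > v.py <<'E'
import sys
from w import *
k=sys.argv[1]
s=sensors.get_state();e=s['eef_pos'];print(((e[:2]-t)@R*1e3),e[2],s['ft_force'])
for n in('top','side'): f=grab(n,n+k)
a=cv2.imread(f'pics/top{k}.png')[225:385,170:370];b=cv2.imread(f'pics/side{k}.png')[200:360,150:350]
cv2.imwrite(f'pics/c{k}.png',np.hstack([cv2.resize(a,(400,320),interpolation=2),cv2.resize(b,(400,320),interpolation=2)]))
E
python3 v.py 5
```

```text
[-88.97842413  -0.62468054] 0.03526864081766776 [-0.6234639  -1.13776538 -0.43206468]
```

View pics/c5.png

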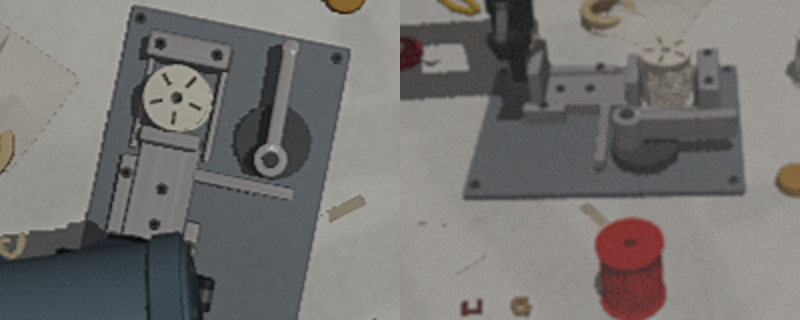

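The slide has advanced about 24 mm. The spool at crop (178,97) is nearly at the block and upright. I'll push on 1 mm at a time.

>>> play_rows:
  plan: "0.1 -0.02 0 0 0 0 -1; 0.19 -0.04 0 0 0 0 -1; 0.29 -0.07 0 0 0 0 -1; 0.39 -0.09 0 0 0 0 -1; 0.39 -0.09 0 0 0 0 -1"

```text
time_s: 9.5
eef_pos: [0.4517, 0.1631, 0.0353]
tool_rot: [-0.355, -3.12, -0.0]
ft_force: [-5.5, 1.7, 3.6]
gripper_width: -0.0001
```

>>> play_rows:
  plan: "0.1 -0.02 0 0 0 0 -1; 0.1 -0.02 0 0 0 0 -1"

```text
time_s: 9.7
eef_pos: [0.4517, 0.1631, 0.0353]
tool_rot: [-0.354, -3.118, -0.0]
ft_force: [-9.5, 2.6, 8.5]
gripper_width: 0.0003
```

```bash
python3 v.py 6
```

```text
[-85.98492091  -0.54785225] 0.035282981475458094 [-9.49906904  2.62420475  8.5012803 ]
```

View pics/c6.png

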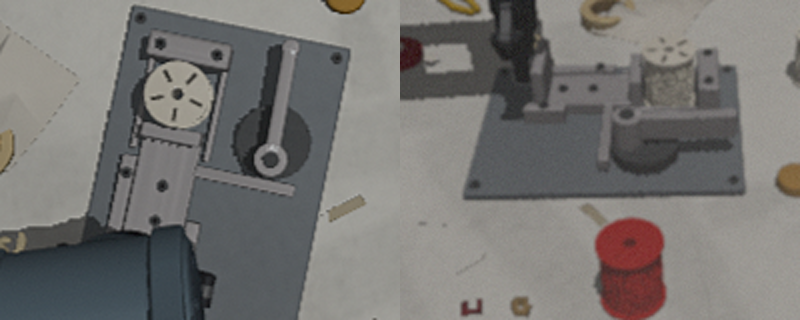

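>>> play_rows:
  plan: "0.1 -0.02 0 0 0 0 -1; 0.19 -0.04 0 0 0 0 -1; 0.19 -0.04 0 0 0 0 -1"

```text
time_s: 10.1
eef_pos: [0.4516, 0.163, 0.035]
tool_rot: [-0.353, -3.114, 0.0]
ft_force: [-14.9, 3.5, 13.3]
gripper_width: 0.0001
```

>>> play_rows:
  plan: "-0.5 0.12 0 0 0 0 -1; -1.5 0.35 0 0 0 0 -1; -3.5 0.8 0 0 0 0 -1; -6 1.4 0 0 0 0 -1; -6 1.4 4 0 0 0 -1; -6 1.4 9 0 0 0 -1; -7 4 14 0 0 0 -1; -9 8.5 16 0 0 0 -1; -11 13 18 0 0 0 -1; -13 17.5 18 0 0 0 -1; -15 22 18 0 0 0 -1; -15 22 18 0 0 0 -1; -15 22 18 0 0 0 -1"

```text
time_s: 11.4
eef_pos: [0.3041, 0.3834, 0.2153]
tool_rot: [0.349, 3.121, 0.0]
ft_force: [-0.4, -0.6, 0.5]
gripper_width: 0.0002
```

```bash
python3 v.py 7
python3 - <<'E'
import cv2
i=cv2.imread('pics/top7.png')[215:405,190:420]
cv2.imwrite('pics/d7.png',cv2.resize(i,None,fx=3.2,fy=3.2,interpolation=cv2.INTER_CUBIC)[:600])
E
```

```text
[-279.28383562  180.90039722] 0.21525639460160717 [-0.41761372 -0.61301021  0.54535009]
```

View pics/d7.png

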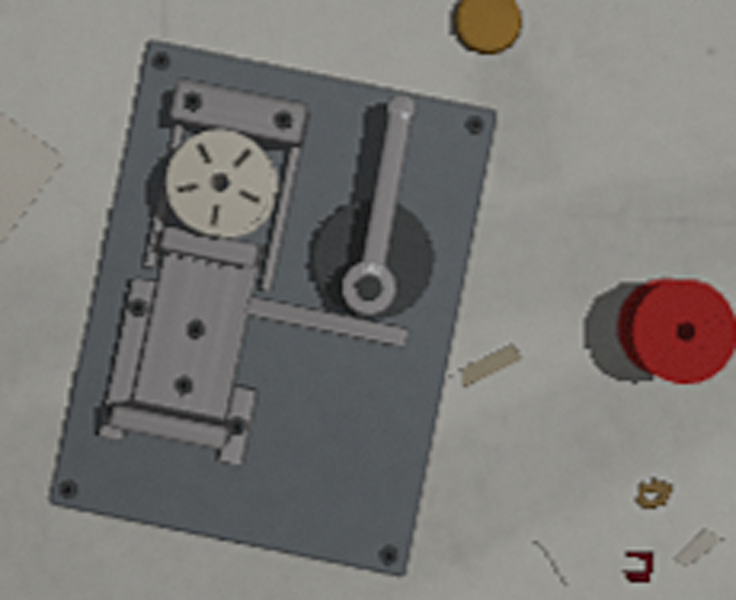

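View pics/side7.png

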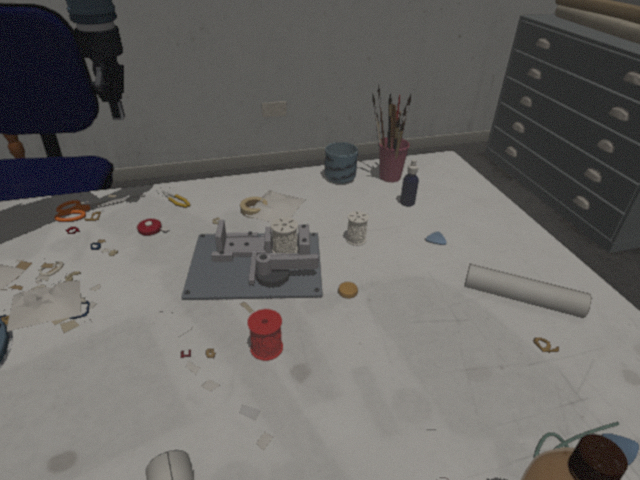

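Run:
```python
from w import *
f=load('top7'); c=lambda x,y:(x/3.2+190-.35,y/3.2+215-.35)
tob=lambda px,z:((onz(f,*c(*px),z)[:2]-t)@R*1e3).round(1)
print('screws slide before/after',tob((185,379),.03),tob((195,330),.03),tob((173,435),.03),tob((183,386),.03))
print('spool',tob((221,183),.072),'jaw/tab')
h,p=tob((368,288),.058),tob((402,106),.058);print('lev',np.arctan2(*(p-h)[::-1]))
a,b=load('top0')['image'].astype(int),f['image'].astype(int)
d=(abs(a-b).max(2)>40).astype(np.uint8)
for q in cv2.findContours(d,0,2)[0]:
    if cv2.contourArea(q)>25: print(cv2.boundingRect(q))
```

```text
screws slide before/after [-47.    0.2] [-21.    0.3] [-76.7   0.3] [-50.8   0.5]
spool [56.2 -0.8] jaw/tab
lev 0.01364028724145845
(54, 431, 47, 49)
(225, 340, 35, 8)
(294, 313, 24, 10)
(316, 308, 45, 14)
(313, 303, 10, 8)
(240, 292, 28, 16)
(247, 283, 28, 13)
(238, 276, 9, 14)
(241, 255, 36, 25)
(298, 248, 14, 50)
```

The diff shows that only clamp parts changed; box (54,431) is a shadow at the dark edge. Measured travel is about 26 mm from an unknown start of 0–4 mm, so I'm refining that at subpixel level.

```bash
python3 - <<'E'
from w import *
def sub(A,B,box,zh,n):
    a=cv2.cvtColor(load(A)['image'].astype(np.uint8),6);b=cv2.cvtColor(load(B)['image'].astype(np.uint8),6)
    x,y,w,h=box; tp=a[y:y+h,x:x+w]
    S=8;big=cv2.resize(b[y-40:y+h+40,x-40:x+w+40],None,fx=S,fy=S,interpolation=2);tb=cv2.resize(tp,None,fx=S,fy=S,interpolation=2)
    r=cv2.matchTemplate(big,tb,cv2.TM_CCOEFF_NORMED);_,mx,_,l=cv2.minMaxLoc(r)
    du=l[0]/S-40;dv=l[1]/S-40;f=load(A);c=(x+w/2,y+h/2)
    d=onz(f,c[0]+du,c[1]+dv,zh)[:2]-onz(f,*c,zh)[:2]
    print(n,round(mx,3),(du,dv),(d@R*1e3).round(2))
sub('top0','top7',(238,322,22,20),.03,'slide top')
sub('top0','top7',(246,339,12,14),.03,'screw')
sub('top0','top7',(242,272,30,26),.072,'spool top')
sub('top0','top7',(220,359,38,12),.067,'tab')
sub('top0','top7',(272,328,44,10),.026,'lug')
sub('side0','side7',(213,235,38,14),.03,'side: slide')
sub('side0','side7',(258,218,34,18),.072,'side: spool')
sub('side0','side7',(234,255,12,30),.026,'side lug')
E
python3 -c "
import cv2;i=cv2.imread('pics/side7.png')[205:295,205:335];cv2.imwrite('pics/e7.png',cv2.resize(i,None,fx=6,fy=6,interpolation=2))"
```

```text
slide top 0.98 (3.125, -15.5) [26.36  0.19]
screw 0.97 (3.0, -15.5) [26.21  0.38]
spool top 0.958 (2.5, -12.125) [20.02  0.06]
tab 0.914 (3.625, -16.125) [26.24 -0.39]
lug 0.845 (5.5, -15.125) [26.69 -4.04]
side: slide 0.903 (13.375, -0.125) [26.74 -0.2 ]
side: spool 0.864 (10.0, -0.125) [19.49  0.02]
side lug 0.633 (14.5, 0.25) [27.13 -1.46]
```

View pics/e7.png

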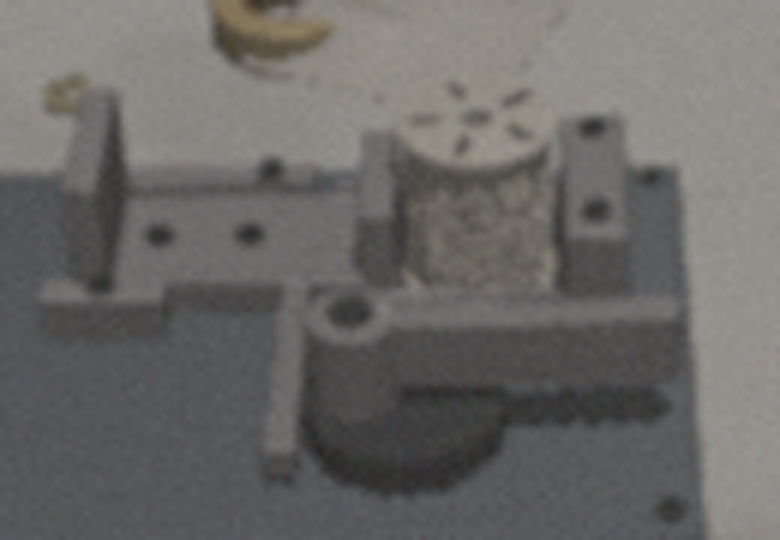

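Run:
```python
from w import *
for s,o,k in (('side7',(205,205),6),('top7',(190,215),3.2)):
    f=load(s)
    P=lambda x,y,z:((proj(f,[*W(x,y),z])[0]-o+.35)*k).round(0)
    print(s,'block top',[P(*q,.05).tolist() for q in((85,35),(85,-35),(107,-35),(107,35))],'plate',[P(*q,.01).tolist() for q in((127.5,60),(127.5,-135))])
    for cx in(55,58):
        an=np.linspace(0,6.28,60)
        for z in(.072,.012):
            q=np.array([P(cx+27*np.cos(a),27*np.sin(a),z) for a in an]); print(cx,z,'min',q.min(0),'max',q.max(0))
```

```text
side7 block top [[558.0, 117.0], [560.0, 240.0], [628.0, 239.0], [622.0, 116.0]] plate [[676.0, 168.0], [706.0, 541.0]]
55 0.072 min [384.  78.] max [549. 171.]
55 0.012 min [392. 221.] max [551. 318.]
58 0.072 min [393.  78.] max [558. 171.]
58 0.012 min [401. 221.] max [560. 318.]
top7 block top [[168.0, 117.0], [300.0, 144.0], [309.0, 102.0], [177.0, 76.0]] plate [[147.0, 38.0], [499.0, 109.0]]
55 0.072 min [166. 132.] max [272. 238.]
55 0.012 min [178. 140.] max [278. 240.]
58 0.072 min [167. 126.] max [273. 232.]
58 0.012 min [179. 135.] max [279. 235.]
```

```bash
python3 -c "
import cv2
i=cv2.imread('pics/top7.png')[232:312,225:305];cv2.imwrite('pics/g7.png',cv2.resize(i,None,fx=7,fy=7,interpolation=2))"
```

```text
(no output)
```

View pics/g7.png

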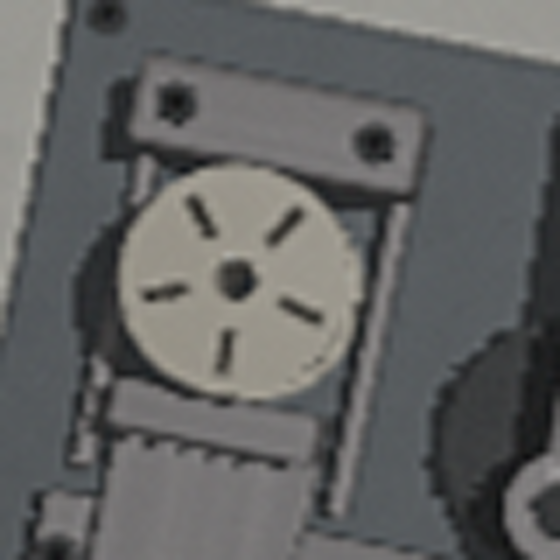

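The spool centre measures about 57.5 mm in the base frame, and 58 mm would be touching the block. The lug sits against the cam's low point. The slide stayed put under 15 N, so I take it as hard against its stop. The arm is clear, so I'm handing in.

```bash
python3 -c "
from h import *
print(sign_off())"
```

```text
the job is handed in; nothing more can be done
None
```

I closed the clamp by pushing only, in the order asked, and handed it in at about 11.5 s of robot time. With the slide still back, I swung the lever from about -1.58 rad to straight ahead. I then backed off, moved behind the push tab and pushed the slide forward until it stopped.

What the last checks showed:
- **Lever:** it points ahead, measured at about 0.01–0.02 rad; the plate's own edge, measured once, showed about the same bias.
- **Slide:** it moved about 26.5 mm from its unknown start (0–4 mm), so home fits only if it started about 3–4 mm forward; I could not measure the start directly. It did not move as the push rose from about 5 N to 15 N, and it takes only 2–4 N to slide. The lug appears right up against the cam.
- **Spool:** it stands upright, with its centre at about 57.5 mm by the side camera, where 58 mm is touching the block. A rougher top-view reading gave 56.2 mm; I trust the side view more because I checked it against the block's edges. Any gap left is near the limit of the measurement.
- **Surroundings:** comparing top views before and after, only clamp parts changed, apart from what I took to be the arm's shadow at the bench edge. The red spool, tall spool, tape roll and wax puck did not move.

While I pressed against the stop, the force on the tool also included about 13 N upward. I put this down to friction at the tab and did not look into it further.

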